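# Restock the condiment carousel and present the syrup

### The job

Put the white-filled salt shaker back into the empty round cup of the condiment carousel, standing upright. Turn the carousel by its handle so that the syrup jug stands at the front, squarely towards the robot's side of the worktop, without tipping anything or disturbing the glasses and the brown shaker on the worktop. Finish while still gripping the handle, holding the turntable still there so that the server can lift the syrup out.

Things in the scene. Friction and masses are not known exactly. Their poses are not given: they have to be found in the camera images.
- white_shaker: the salt shaker: clear glass 44 mm across with white filling and a grey domed cap, 90 mm tall (straight body up to 74 mm, cap about 34 mm across above), 0.1 kg; slightly rounded underside, so a lean of about 3 degrees at rest is normal. It starts upright on the worktop, left or right of the carousel. Origin at the centre of its underside, z up
- brown_shaker: a second shaker of the same shape with brown filling, standing loose on the worktop on the other side; leave it alone. Origin at the centre of its underside
- carousel: black round tray 256 mm across its steel rim (26 mm high), floor 20 mm above the worktop; turns endlessly about its centre axis (friction about 0.02 N m, no stops or clicks, stays where left). Origin on the axis at worktop height, z up. In its frame: syrup cup at x = -80 mm, empty salt cup x = +90, pepper cup y = -82, tea bin y = +80
- carousel_foot: the fixed black foot under the tray, 176 mm across and 10 mm tall; it does not turn. Origin on the turning axis at worktop height; its x axis always points straight away from the robot's side, so the front is its -x direction
- carousel_handle: the upright steel wire loop with a black grip bar on the centre post, rigid with the tray and turning with it. Origin and axes as carousel. The loop is 75 mm wide along y, opening 50 mm high, overall top 221 mm above the worktop
- handle_bar (a point): middle of the handle's grip bar: a horizontal black rod 11 mm thick and 46 mm long along the carousel's y axis, on the turning axis, 215 mm above the worktop; below it the loop is open for 45 mm, so it can be pinched from above by closing along the carousel's x axis
- salt_cup (a point): centre of the floor of the empty round cup, 20 mm above the worktop, 90 mm from the axis. The aluminium cup is 34 mm deep, 49 mm inside with its mouth flared to 57 mm over the top 7 mm, walls 3 mm; its rim is 54 mm above the worktop
- syrup_cup (a point): centre of the floor of the round cup that holds the syrup jug, 20 mm above the worktop, 80 mm from the axis; inside 81 mm across, 14 mm deep. The syrup is at the front when this point lies straight in front (-x) of the axis
- pepper_cup (a point): centre of the floor of the cup that holds the pepper shaker, 20 mm above the worktop
- tea_bin (a point): centre of the bin that holds the tea carton, 21 mm above the worktop
- syrup: glass syrup jug with dark syrup, metal lid and black handle, 76 mm across the body, 131 mm tall, loose in its cup, handle pointing outwards from the carousel. Origin at its underside, 10 mm off the body's centre towards the handle
- pepper_shaker: pepper shaker with brown filling, 44 mm across, 90 mm tall, loose in its cup. Origin at the centre of its underside
- tea_carton: green tea carton 46 x 59 x 100 mm, loose in its rectangular bin. Origin at the centre of its underside
- glass_a: clear glass tumbler, 81 mm across and 91 mm tall, at the right; leave it alone. Origin at the centre of its underside
- glass_b: clear glass tumbler, 80 mm across and 91 mm tall, at the right beside the other; leave it alone. Origin at the centre of its underside
Not all that is in view belongs to the job. Leave any purple look-alike of the white_shaker alone.

How it is judged:
By the outcome, as a careful person would: the job done as asked, in the order asked, and still so for the second after the job is handed in, while the arm keeps its last pose, push and grip.
It also fails if it takes over 61 s, if anything falls off the work surface, if the arm or the gripper's body presses on something with over 40 N, if the wrist force passes 120 N, or if a joint passes its speed limit or range.

### The arm

A 6-joint arm with a two-finger parallel gripper is mounted at the origin on a cart in front of the work surface, level with it; the furniture and walls round the work are solid. World frame = base frame: x ahead of the robot, y to its left, z up, the work surface at z = 0. Lengths are in m, angles in rad, forces in N, time in s.
With the tool pointing down it reaches from about 0.35 to 0.975 m from the base axis. Payload 4.9 kg.
Tool frame: the origin (TCP) lies midway between the tips of the shut fingers; the grasp point (between the pads) lies manip.tcp_to_grasp behind it (manip.tcp_to_grasp is the distance from the TCP to the grasp point, in m); z points along the fingers, y is the line along which they close (so a half turn about z gives the same grasp; the last joint's range is limited). The gripper opens to 85 mm and grips with 20 to 120 N. Pads are 22 mm wide; open, the fingers measure 114 mm over their backs; the gripper's body (76 mm by 85 mm) begins 54 mm behind the grasp point. The pads swing forward as they close: fully open they stand 13 mm farther back than shut.
Start: joints at [-1.307, 0.053, 1.613, -0, 1.476, -0.119], TCP at [0.233, -0.58, 0.231] pointing down, gripper open.
Joint ranges: [-3.01, 3.01], [-1.01, 2.22], [0.06, 2.58], [-1.02, 4.17], [0.09, 2.62], [-3.14, 3.14]. Speed limits (rad/s): [2.57, 2.57, 3.14, 3.14, 3.14, 3.14].

### API

Orientations are given as a unit quaternion [w, x, y, z].
In Python, from plant import manip, grab_frame, calibration, job_done gives the robot as it stands.
- The arm moves only by the tool send_rows, never from a script. Its argument "rows" is a list of rows, each an object of numbers: "x", "y", "z": the shift along the tool's x, y, z normalised to -1 to 1, where 1 is 15 cm; "wx", "wy", "wz": the turn, a rotation vector about the tool's x, y, z normalised to -1 to 1, where 1 is pi/4 rad; "hand": the opening, from -1 (shut) to 1 (fully open). In form: [{"x": .., "y": .., "z": .., "wx": .., "wy": .., "wz": .., "hand": ..}, ...]. A call has exactly 10 rows; each row shifts and turns the commanded pose from where the row before left it, along the tool's axes as they then stand; what a row does not reach is not made up. A row lasts 1/12 s, in which the tool goes at most 41.7 mm and 7.16 degrees, less where a joint would pass 70% of its speed; a pose out of reach is approached as far as the arm can. A call with a number of a shift or a turn outside -1 to 1 is refused whole. A call with a gripper value outside its range is refused whole. The fingers move at their own pace and stop on an object; the grip force is fixed at half the most. Time passes only in rows, so rows that do not move let the fingers close, or fill a call up. It gives the time, the measured TCP pose, the force, the opening and the grip force at its end, in the units of the state.
- manip.state(): the state, without advancing time (a new reading comes with each control period).
- grab_frame(name): name is "side" or "top"; returns the picture (400x640x3 uint8, blue, green, red); there is no depth.
- calibration(name): a dict with "camera_matrix" (3x3 intrinsics, pixels), "k1" (the pictures are not rectified: a ray, as slopes to the right and down, at radius r is drawn at 1 + k1 r^2 times it, then the intrinsics apply), "R" (3x3) and "t" (3): a world point X has camera coordinates R X + t. Camera axes: x right, y down, z forward; pixel columns grow to the right and rows downward; lengths in m; the calibration is good to about 2 mm. A picture is of the moment at which its call begins. calibration takes no time and is no camera call.
- job_done(): hands the job in; it is judged then, once.
The state is a dict: "time": time; "joint_pos": joint angles; "joint_vel": joint speeds; "joint_efforts": joint torques, N m; "tool_pos": TCP position; "tool_rot": TCP orientation; "contact_force": force on the tool from outside, world axes, zero at the start; "ft_torque": the same for the moment, N m; "gripper_width": opening from 0.0 (shut) to 1.0 (fully open); "grasp_force": force on a finger pad.
Only numpy, scipy, OpenCV 4.12 (cv2) and the standard library are available. Lean on these libraries where they do the work, as an engineer would, in place of code of your own. Each camera call takes 0.05 s, during which the arm holds its last target. There are 200 camera calls.

## Working session

There is one attempt and no reset: what is moved stays moved. The work goes in short steps, Python scripts to look and compute and a tool call to move; the robot and the scene stay as the last step left them, time stands still between calls to the robot, and variables do not carry over. Pictures are saved under pics/ and viewed, at most 10 in all, crops included, and the job is handed in when it is done.

Besides the shell and the picture viewer there is one more tool, called as name(argument=value, ...) on one line, values as JSON. send_rows: Moves the arm, as the interface text tells. Scaled input: -1 to 1 covers 15 cm each way for a shift and pi/4 rad each way for a turn. Its arguments: {"type":"object","properties":{"rows":{"type":"array","items":{"type":"object","properties":{"x":{"type":"number","minimum":-1,"maximum":1},"y":{"type":"number","minimum":-1,"maximum":1},"z":{"type":"number","minimum":-1,"maximum":1},"wx":{"type":"number","minimum":-1,"maximum":1},"wy":{"type":"number","minimum":-1,"maximum":1},"wz":{"type":"number","minimum":-1,"maximum":1},"hand":{"type":"number"}}}}},"required":["rows"]}

```bash
ls; mkdir -p pics; python3 - <<'E'
from plant import manip, grab_frame, calibration
import cv2
for n in("side","top"):
    cv2.imwrite(f"pics/{n}0.png",grab_frame(n)); c=calibration(n); print(n,c)
print(manip.state(),manip.tcp_to_grasp)
E
```

```text
pics
side {'camera_matrix': array([[376.24517812,   0.        , 319.2543238 ],
       [  0.        , 376.24517812, 196.62420495],
       [  0.        ,   0.        ,   1.        ]]), 'k1': -0.0690758386071347, 'R': array([[-0.96109674, -0.27616292, -0.00520484],
       [-0.1283994 ,  0.46337829, -0.87680908],
       [ 0.24455396, -0.84203005, -0.48081052]]), 't': array([0.51764355, 0.19410155, 0.92305824])}
top {'camera_matrix': array([[496.10020361,   0.        , 319.41594904],
       [  0.        , 496.10020361, 195.650781  ],
       [  0.        ,   0.        ,   1.        ]]), 'k1': -0.15187344052394977, 'R': array([[ 3.30339116e-03, -9.99621403e-01, -2.73155355e-02],
       [-9.91300919e-01,  3.20588052e-04, -1.31614530e-01],
       [ 1.31573458e-01,  2.75126897e-02, -9.90924557e-01]]), 't': array([0.02668821, 0.5384025 , 1.48040309])}
{'time': 0.1, 'joint_pos': array([-1.30697861e+00,  5.32832083e-02,  1.61413113e+00,  1.33108944e-05,
        1.47598228e+00, -1.18973711e-01]), 'joint_vel': array([ 0.00055612, -0.00215661, -0.00292758,  0.00168977, -0.00111896,
        0.00186278]), 'joint_efforts': array([-9.29506882e-06, -3.94901204e+01, -3.71363997e+01, -1.30804701e-04,
        3.91917667e-03, -7.97031987e-06]), 'tool_pos': array([ 0.23332001, -0.5792265 ,  0.23020595]), 'tool_rot': array([-9.00100746e-04,  9.81739407e-01,  1.90228607e-01, -5.86589121e-05]), 'contact_force': array([0.01234086, 0.03800625, 0.29818172]), 'ft_torque': array([ 0.00956508, -0.01573372, -0.02693317]), 'grasp_force': 0.0, 'gripper_width': 1.002654070692915} 0.0187
```

View pics/side0.png

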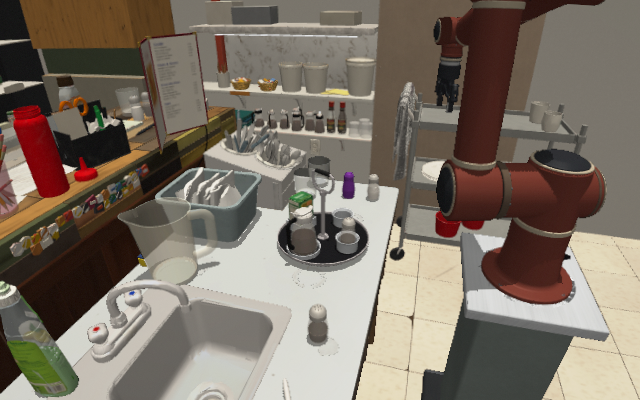

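View pics/top0.png

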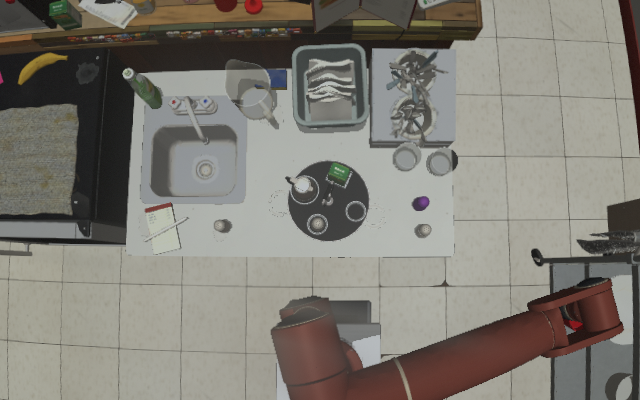

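The top view shows the carousel at (328,200), with the empty cup at (355,211), syrup at (304,185), pepper at (317,223) and handle at (326,200). The two loose shakers are at (221,226) and (423,230), with the purple one at (421,203). I'll enlarge the views to tell them apart.

```bash
cat > h.py <<'E'
import numpy as np, cv2
from plant import manip, grab_frame, calibration
from scipy.spatial.transform import Rotation as Rn
def ray(n,uv):
    c=calibration(n);K=c["camera_matrix"]
    d=np.array([(uv[0]-K[0,2])/K[0,0],(uv[1]-K[1,2])/K[1,1]]);s=d.copy()
    for _ in range(20): s=d/(1+c["k1"]*(s@s))
    R=c["R"]; o=-R.T@c["t"]; v=R.T@np.array([s[0],s[1],1]); return o,v/np.linalg.norm(v)
def onz(n,uv,z):
    o,v=ray(n,uv); return o+v*(z-o[2])/v[2]
def proj(n,X):
    c=calibration(n);K=c["camera_matrix"];p=c["R"]@np.asarray(X,float)+c["t"];s=p[:2]/p[2]
    s=s*(1+c["k1"]*(s@s)); return K[:2,:2]@s+K[:2,2]
def rot(): 
    w,x,y,z=manip.state()["tool_rot"]; return Rn.from_quat([x,y,z,w])
E
python3 - <<'E'
import cv2,numpy as np
s=cv2.imread("pics/side0.png");t=cv2.imread("pics/top0.png")
a=cv2.resize(t[150:250,275:375],(400,400),interpolation=cv2.INTER_CUBIC)
b=cv2.resize(s[175:275,270:370],(400,400),interpolation=cv2.INTER_CUBIC)
c=[cv2.resize(q,(200,200),interpolation=cv2.INTER_CUBIC) for q in(s[300:350,292:342],s[160:210,345:395],t[205:245,200:240],t[190:245,395:450])]
cv2.imwrite("pics/c0.png",np.vstack([np.hstack([a,b]),np.hstack(c)]))
from h import *
for uv in((221,226),(423,230)): print(onz("top",uv,.09))
for uv in((317,309),(373,177)): print(onz("side",uv,.09))
print(onz("top",(355,211),.054), onz("top",(328.5,200.5),.026),onz("top",(326.5,200),.215))
E
```

```text
[0.44070756 0.31695894 0.09      ]
[ 0.42974475 -0.27741007  0.09      ]
[0.44653854 0.3341322  0.09      ]
[ 0.43418422 -0.26454752  0.09      ]
[ 0.4894124  -0.08010796  0.054     ] [ 5.24650139e-01 -1.90457063e-04  2.60000000e-02] [0.50278833 0.00343362 0.215     ]
```

View pics/c0.png

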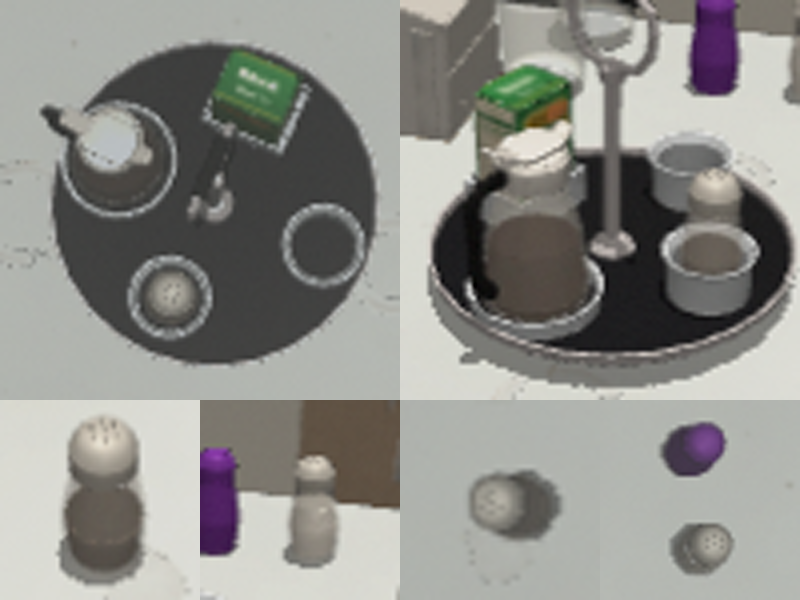

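White is the right-hand shaker: cap at about (426,230) in top and (373.7,177) in side. The left one is brown. Next I'll refine the carousel and cup by mask and compute the first move.

```bash
cat >> h.py <<'E'
def tri(a,b):
    (o1,v1),(o2,v2)=ray("top",a),ray("side",b)
    s=np.linalg.lstsq(np.c_[v1,-v2],o2-o1,rcond=None)[0]; p,q=o1+v1*s[0],o2+v2*s[1]
    return (p+q)/2,np.linalg.norm(p-q)
def go(X,head):  # units to reach X, tool down with tool-y heading (deg); shift first, then turn
    s=manip.state();R=rot();d=R.inv().apply(np.asarray(X)-s["tool_pos"])/.15
    a=np.radians(head+90);T=Rn.from_matrix(np.c_[[np.cos(a),np.sin(a),0],[np.sin(a),-np.cos(a),0],[0,0,-1]])
    print("shift",d.round(3),"turn",((R.inv()*T).as_rotvec()/(np.pi/4)).round(3),"tcp",s["tool_pos"].round(4),"t",round(s["time"],2),"j",s["joint_pos"].round(2))
E
python3 - <<'E'
from h import *
t=cv2.imread("pics/top0.png").astype(np.uint8)
g=cv2.cvtColor(t,cv2.COLOR_BGR2GRAY)
m=np.zeros_like(g);m[155:245,280:376]=(g[155:245,280:376]<110)*255
cs=max(cv2.findContours(m,cv2.RETR_EXTERNAL,cv2.CHAIN_APPROX_NONE)[0],key=cv2.contourArea)
e=cv2.fitEllipse(cv2.convexHull(cs));print("tray",e);C=onz("top",e[0],.024);print(C)
m=np.zeros_like(g);m[196:226,341:370]=(g[196:226,341:370]>110)*255
yy,xx=np.nonzero(m);k=(np.hypot(xx-355.7,yy-211.5)<13);pts=np.c_[xx,yy][k].astype(np.float32)
e=cv2.fitEllipse(pts);print("cup",e);P=onz("top",e[0],.054);print(P,np.hypot(*(P-C)[:2]),np.degrees(np.arctan2(*(P-C)[1::-1])))
print("bar px",proj("top",[C[0],C[1],.215]))
S=tri((426.1,229.9),(373.7,177));print("white cap",S)
print("purple",onz("top",(421.5,203),.07))
p=S[0];go([p[0],p[1],.2],-90)
E
```

```text
tray ((326.4693298339844, 199.25592041015625), (78.64045715332031, 86.91978454589844), 120.76768493652344)
[0.52875295 0.00607954 0.024     ]
cup ((356.21282958984375, 211.26931762695312), (18.56315040588379, 21.731582641601562), 120.05976104736328)
[ 0.48859875 -0.08374702  0.054     ] 0.09839294348897612 -114.08556152408647
bar px [325.53205139 190.4395226 ]
white cap (array([ 0.43279315, -0.28847173,  0.07879911]), np.float64(0.004170285394576306))
purple [ 0.51162037 -0.27826436  0.07      ]
shift [ 1.958 -1.301  0.204] turn [-0.002  0.     0.487] tcp [ 0.2333 -0.5792  0.2302] t 0.1 j [-1.31  0.05  1.61  0.    1.48 -0.12]
```

send_rows(rows=[{"wz": 0.122,"hand": 1},{"wz": 0.122,"hand": 1},{"wz": 0.122,"hand": 1},{"wz": 0.121,"hand": 1},{"x": 0.14,"y": -0.2,"hand": 1},{"x": 0.14,"y": -0.2,"hand": 1},{"x": 0.14,"y": -0.2,"hand": 1},{"x": 0.14,"y": -0.2,"hand": 1},{"x": 0.14,"y": -0.2,"hand": 1},{"x": 0.14,"y": -0.2,"hand": 1}])

```text
invalid input at $.rows[0]: expected keys x, y, z, wx, wy, wz, hand
```

send_rows(rows=[{"x": 0.13,"y": -0.2,"hand": 1},{"x": 0.13,"y": -0.2,"hand": 1},{"x": 0.13,"y": -0.2,"hand": 1},{"x": 0.1,"y": -0.14,"z": 0.1,"hand": 1},{"z": 0.1,"hand": 1},{"hand": 1},{"hand": 1},{"hand": 1},{"hand": 1},{"hand": 1}])

```text
invalid input at $.rows[0]: expected keys x, y, z, wx, wy, wz, hand
```

```bash
python3 - <<'E'
from h import *
go([.4328,-.2885,.2],-90)
s=grab_frame("side");t=grab_frame("top");cv2.imwrite("pics/s1.png",s);cv2.imwrite("pics/t1.png",t)
a=cv2.resize(t[150:260,320:460],(560,440),interpolation=cv2.INTER_CUBIC)
b=cv2.resize(s[100:210,320:380],(240,440),interpolation=cv2.INTER_CUBIC)
cv2.imwrite("pics/c1.png",np.hstack([a,b]))
E
```

```text
shift [ 1.958 -1.301  0.204] turn [-0.002  0.     0.487] tcp [ 0.2333 -0.5792  0.2302] t 0.1 j [-1.31  0.05  1.61  0.    1.48 -0.12]
```

View pics/c1.png

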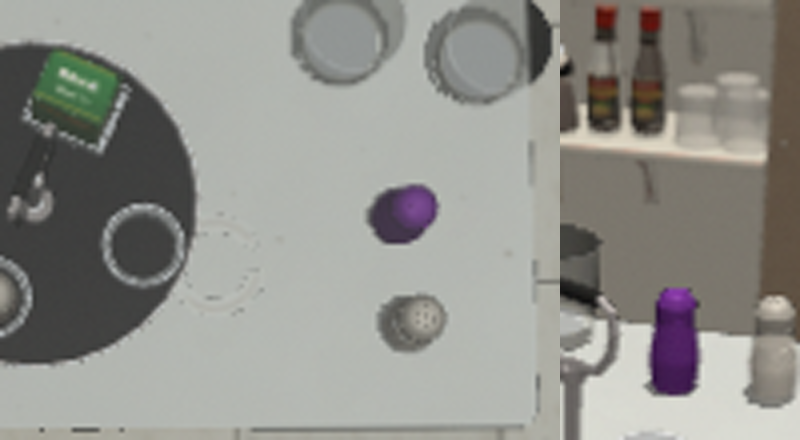

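The calls were refused because all seven keys are needed, so nothing moved. The crop confirms the white cap at top (426,229), side (374,177), and a clear approach.

send_rows(rows=[{"x": 0,"y": 0,"z": 0,"wx": 0,"wy": 0,"wz": 0.122,"hand": 1},{"x": 0,"y": 0,"z": 0,"wx": 0,"wy": 0,"wz": 0.122,"hand": 1},{"x": 0,"y": 0,"z": 0,"wx": 0,"wy": 0,"wz": 0.122,"hand": 1},{"x": 0,"y": 0,"z": 0,"wx": 0,"wy": 0,"wz": 0.121,"hand": 1},{"x": 0.14,"y": -0.2,"z": 0,"wx": 0,"wy": 0,"wz": 0,"hand": 1},{"x": 0.14,"y": -0.2,"z": 0,"wx": 0,"wy": 0,"wz": 0,"hand": 1},{"x": 0.14,"y": -0.2,"z": 0,"wx": 0,"wy": 0,"wz": 0,"hand": 1},{"x": 0.14,"y": -0.2,"z": 0,"wx": 0,"wy": 0,"wz": 0,"hand": 1},{"x": 0.14,"y": -0.2,"z": 0,"wx": 0,"wy": 0,"wz": 0,"hand": 1},{"x": 0.14,"y": -0.2,"z": 0,"wx": 0,"wy": 0,"wz": 0,"hand": 1}])

```text
time: 1.03
tool_pos: [0.36, -0.3981, 0.2311]
tool_rot: [-0.0, 1.0, -0.0, -0.0]
contact_force: [1.1, 0.6, -0.1]
gripper_width: 1.001
grasp_force: 0.0
```

send_rows(rows=[{"x": 0.13,"y": -0.2,"z": 0,"wx": 0,"wy": 0,"wz": 0,"hand": 1},{"x": 0.13,"y": -0.2,"z": 0,"wx": 0,"wy": 0,"wz": 0,"hand": 1},{"x": 0.13,"y": -0.2,"z": 0,"wx": 0,"wy": 0,"wz": 0,"hand": 1},{"x": 0.1,"y": -0.14,"z": 0.1,"wx": 0,"wy": 0,"wz": 0,"hand": 1},{"x": 0,"y": 0,"z": 0.1,"wx": 0,"wy": 0,"wz": 0,"hand": 1},{"x": 0,"y": 0,"z": 0,"wx": 0,"wy": 0,"wz": 0,"hand": 1},{"x": 0,"y": 0,"z": 0,"wx": 0,"wy": 0,"wz": 0,"hand": 1},{"x": 0,"y": 0,"z": 0,"wx": 0,"wy": 0,"wz": 0,"hand": 1},{"x": 0,"y": 0,"z": 0,"wx": 0,"wy": 0,"wz": 0,"hand": 1},{"x": 0,"y": 0,"z": 0,"wx": 0,"wy": 0,"wz": 0,"hand": 1}])

```text
time: 1.87
tool_pos: [0.4329, -0.2897, 0.2024]
tool_rot: [0.001, 1.0, -0.001, 0.001]
contact_force: [-0.1, -0.7, -0.6]
gripper_width: 1.004
grasp_force: 0.0
```

```bash
python3 - <<'E'
from h import *
print(tri((426.3,229.4),(373.7,177)))
go([.4328,-.2885,.038],-90)
E
```

```text
(array([ 0.43359268, -0.28923369,  0.078427  ]), np.float64(0.0027686483231090255))
shift [-0.002 -0.01   1.096] turn [ 0.002 -0.002 -0.001] tcp [ 0.4329 -0.2897  0.2024] t 1.87 j [-0.73 -0.18  1.88 -0.    1.44  0.84]
```

send_rows(rows=[{"x": 0,"y": 0,"z": 0.14,"wx": 0,"wy": 0,"wz": 0,"hand": 1},{"x": 0,"y": 0,"z": 0.14,"wx": 0,"wy": 0,"wz": 0,"hand": 1},{"x": 0,"y": 0,"z": 0.14,"wx": 0,"wy": 0,"wz": 0,"hand": 1},{"x": 0,"y": 0,"z": 0.14,"wx": 0,"wy": 0,"wz": 0,"hand": 1},{"x": 0,"y": 0,"z": 0.14,"wx": 0,"wy": 0,"wz": 0,"hand": 1},{"x": 0,"y": 0,"z": 0.14,"wx": 0,"wy": 0,"wz": 0,"hand": 1},{"x": 0,"y": 0,"z": 0.14,"wx": 0,"wy": 0,"wz": 0,"hand": 1},{"x": 0,"y": 0,"z": 0.116,"wx": 0,"wy": 0,"wz": 0,"hand": 1},{"x": 0,"y": 0,"z": 0,"wx": 0,"wy": 0,"wz": 0,"hand": 1},{"x": 0,"y": 0,"z": 0,"wx": 0,"wy": 0,"wz": 0,"hand": 0.4}])

```text
time: 2.7
tool_pos: [0.4323, -0.2888, 0.0366]
tool_rot: [-0.001, 1.0, -0.0, -0.001]
contact_force: [-0.5, -0.3, 0.3]
gripper_width: 0.885
grasp_force: 0.0
```

send_rows(rows=[{"x": 0,"y": 0,"z": 0,"wx": 0,"wy": 0,"wz": 0,"hand": 0.3},{"x": 0,"y": 0,"z": 0,"wx": 0,"wy": 0,"wz": 0,"hand": 0.2},{"x": 0,"y": 0,"z": 0,"wx": 0,"wy": 0,"wz": 0,"hand": 0.1},{"x": 0,"y": 0,"z": 0,"wx": 0,"wy": 0,"wz": 0,"hand": 0.05},{"x": 0,"y": 0,"z": 0,"wx": 0,"wy": 0,"wz": 0,"hand": 0},{"x": 0,"y": 0,"z": 0,"wx": 0,"wy": 0,"wz": 0,"hand": -0.1},{"x": 0,"y": 0,"z": 0,"wx": 0,"wy": 0,"wz": 0,"hand": -0.4},{"x": 0,"y": 0,"z": 0,"wx": 0,"wy": 0,"wz": 0,"hand": -1},{"x": 0,"y": 0,"z": 0,"wx": 0,"wy": 0,"wz": 0,"hand": -1},{"x": 0,"y": 0,"z": 0,"wx": 0,"wy": 0,"wz": 0,"hand": -1}])

```text
time: 3.53
tool_pos: [0.4334, -0.2891, 0.038]
tool_rot: [0.0, 1.0, 0.0, 0.001]
contact_force: [-0.9, 1.5, 5.3]
gripper_width: 0.423
grasp_force: 59.5
```

send_rows(rows=[{"x": 0,"y": 0,"z": 0,"wx": 0,"wy": 0,"wz": 0,"hand": -1},{"x": 0,"y": 0,"z": -0.04,"wx": 0,"wy": 0,"wz": 0,"hand": -1},{"x": 0,"y": 0,"z": -0.08,"wx": 0,"wy": 0,"wz": 0,"hand": -1},{"x": 0,"y": 0,"z": -0.12,"wx": 0,"wy": 0,"wz": 0,"hand": -1},{"x": 0,"y": 0,"z": -0.12,"wx": 0,"wy": 0,"wz": 0,"hand": -1},{"x": 0,"y": 0,"z": -0.12,"wx": 0,"wy": 0,"wz": 0,"hand": -1},{"x": 0,"y": 0,"z": -0.12,"wx": 0,"wy": 0,"wz": 0,"hand": -1},{"x": 0,"y": 0,"z": -0.12,"wx": 0,"wy": 0,"wz": 0,"hand": -1},{"x": 0,"y": 0,"z": -0.08,"wx": 0,"wy": 0,"wz": 0,"hand": -1},{"x": 0,"y": 0,"z": 0,"wx": 0,"wy": 0,"wz": 0,"hand": -1}])

```text
time: 4.37
tool_pos: [0.4343, -0.29, 0.1608]
tool_rot: [0.002, 1.0, 0.0, 0.002]
contact_force: [-0.4, -0.2, -0.7]
gripper_width: 0.418
grasp_force: 59.6
```

```bash
python3 - <<'E'
from h import *
go([.489,-.080,.16],-90)
s=grab_frame("side");t=grab_frame("top")
cv2.imwrite("pics/s2.png",s)
a=cv2.resize(s[90:200,320:420],(500,550),interpolation=cv2.INTER_CUBIC)
b=cv2.resize(t[190:260,390:450],(300,350),interpolation=cv2.INTER_CUBIC)
cv2.imwrite("pics/c2.png",np.hstack([a,np.vstack([b,b[:200]])]))
E
```

```text
shift [ 3.65e-01 -1.40e+00  1.00e-03] turn [ 0.005 -0.006  0.   ] tcp [ 0.4343 -0.29    0.1608] t 4.37 j [-0.73 -0.15  1.92 -0.    1.36  0.84]
```

View pics/c2.png

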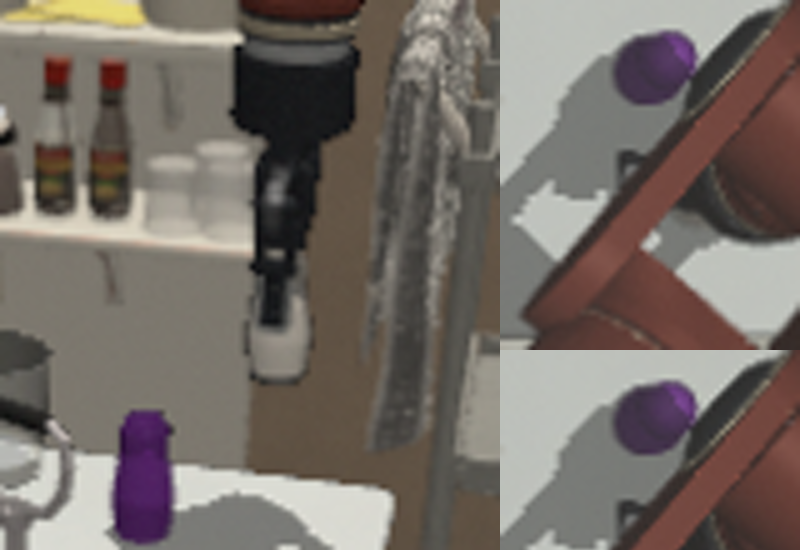

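The white shaker hangs upright in the fingers, with its body at side columns 370–382 and its bottom at row ~166. I'll use that to check its offset within the grip.

```bash
python3 - <<'E'
from h import *
s=cv2.imread("pics/s2.png")
for z in(.125,.135,.145): print(z,proj("side",[.4343,-.29,z]), proj("side",[.4443,-.29,z]))
g=cv2.cvtColor(s,cv2.COLOR_BGR2GRAY)
for r in range(154,168,2): print(r,g[r,364:390])
E
```

```text
0.125 [374.85582598 163.93246074] [371.78383785 163.59663383]
0.135 [375.05489918 161.0820773 ] [371.97065453 160.75028219]
0.145 [375.25506258 158.20985305] [372.1584903  157.88216562]
154 [118 119 120 120 106  82 103  88  36  24  22  24  51  90 124 146 140 108
  66  84  86  85  84  85  85  85]
156 [119 121 120 120 102  83 122 124 119 113 110 104 109 131 149 147 141 117
  81  85  85  84  84  84  85  85]
158 [120 120 120 120 101  73 115 127 133 139 144 146 146 147 146 143 135 105
  65  84  84  84  84  84  82  85]
160 [120 120 119 120 100  61 106 122 127 133 136 137 138 139 135 133 120  95
  81  85  84  85  85  85  85  85]
162 [120 120 119 119 120 110  99 120 124 130 132 134 135 136 135 130 110  78
  84  84  84  85  85  84  85  86]
164 [119 119 120 120 119 103  69 101 126 129 133 135 135 134 133 120  81  66
  84  85  84  85  85  86  86  86]
166 [120 120 119 120 119 109  85  72  46  55  66  69  69  67  57  57  82  84
  84  85  84  84  85  84  86  85]
```

```bash
python3 - <<'E'
from h import *
print(tri((355.75,211.5),(342.9,214.5)),onz("side",(342.9,214.5),.054),onz("top",(355.75,211.5),.054),onz("top",(356.2,211.3),.054))
t=cv2.imread("pics/top0.png");g=cv2.cvtColor(t,cv2.COLOR_BGR2GRAY).astype(float)
# tray edge: radial scan for dark->bright along free directions
c=np.array([328.6,200.7]);P=[]
for a in np.radians(list(range(-40,55,4))+list(range(70,130,5))+list(range(165,180,3))+list(range(-120,-60,5))):
    r=np.arange(33,47,.1);p=c+np.outer(r,[np.cos(a),np.sin(a)])
    v=cv2.remap(g.astype(np.float32),p[:,:1].astype(np.float32),p[:,1:].astype(np.float32),cv2.INTER_LINEAR).ravel()
    i=np.argmax(np.gradient(cv2.GaussianBlur(v[:,None],(1,9),1).ravel()));P.append(onz("top",p[i],.026)[:2])
P=np.array(P)
for _ in range(3):
    A=np.c_[2*P,np.ones(len(P))];x=np.linalg.lstsq(A,(P**2).sum(1),rcond=None)[0];res=np.hypot(*(P-x[:2]).T)-np.sqrt(x[2]+x[:2]@x[:2]);P=P[abs(res)<.003]
C=x[:2];print("tray",C,np.sqrt(x[2]+C@C),len(P))
for n,q in(("cup",onz("top",(355.75,211.5),.054)),("pepper",onz("top",(275+170.5/4,150+297/4),.054)),("syr",onz("top",(275+119/4,150+159/4),.034))):
    d=q[:2]-C;print(n,q,np.hypot(*d),np.degrees(np.arctan2(d[1],d[0])))
E
```

```text
(array([ 0.48967366, -0.08252696,  0.04680546]), np.float64(0.002111415950396789)) [ 0.48829581 -0.07099873  0.054     ] [ 0.48790263 -0.08235269  0.054     ] [ 0.48850614 -0.08370795  0.054     ]
tray [0.52609962 0.00111927] 0.12444659021395127 52
cup [ 0.48790263 -0.08235269  0.054     ] 0.09179639809607683 -114.58895642968764
pepper [0.44945433 0.03208059 0.054     ] 0.08266259241260293 158.00346137845392
syr [0.55690119 0.07262717 0.034     ] 0.07785958699341623 66.69635153300689
```

send_rows(rows=[{"x": 0.041,"y": -0.155,"z": 0,"wx": 0,"wy": 0,"wz": 0,"hand": -1},{"x": 0.041,"y": -0.155,"z": 0,"wx": 0,"wy": 0,"wz": 0,"hand": -1},{"x": 0.041,"y": -0.155,"z": 0,"wx": 0,"wy": 0,"wz": 0,"hand": -1},{"x": 0.041,"y": -0.155,"z": 0,"wx": 0,"wy": 0,"wz": 0,"hand": -1},{"x": 0.041,"y": -0.155,"z": 0,"wx": 0,"wy": 0,"wz": 0,"hand": -1},{"x": 0.041,"y": -0.155,"z": 0,"wx": 0,"wy": 0,"wz": 0,"hand": -1},{"x": 0.041,"y": -0.155,"z": 0,"wx": 0,"wy": 0,"wz": 0,"hand": -1},{"x": 0.041,"y": -0.155,"z": 0,"wx": 0,"wy": 0,"wz": 0,"hand": -1},{"x": 0.041,"y": -0.15,"z": 0,"wx": 0,"wy": 0,"wz": 0,"hand": -1},{"x": 0,"y": 0,"z": 0,"wx": 0,"wy": 0,"wz": 0,"hand": -1}])

```text
time: 5.3
tool_pos: [0.4875, -0.0767, 0.1548]
tool_rot: [-0.001, 1.0, 0.002, -0.001]
contact_force: [0.1, 0.5, -1.1]
gripper_width: 0.419
grasp_force: 59.7
```

send_rows(rows=[{"x": 0,"y": 0,"z": 0.08,"wx": 0,"wy": 0,"wz": 0,"hand": -1},{"x": 0,"y": 0,"z": 0.08,"wx": 0,"wy": 0,"wz": 0,"hand": -1},{"x": 0,"y": 0,"z": 0.08,"wx": 0,"wy": 0,"wz": 0,"hand": -1},{"x": 0,"y": 0,"z": 0.08,"wx": 0,"wy": 0,"wz": 0,"hand": -1},{"x": 0,"y": 0,"z": 0.06,"wx": 0,"wy": 0,"wz": 0,"hand": -1},{"x": 0,"y": 0,"z": 0,"wx": 0,"wy": 0,"wz": 0,"hand": -1},{"x": 0,"y": 0,"z": 0,"wx": 0,"wy": 0,"wz": 0,"hand": -1},{"x": 0,"y": 0,"z": 0,"wx": 0,"wy": 0,"wz": 0,"hand": -1},{"x": 0,"y": 0,"z": 0,"wx": 0,"wy": 0,"wz": 0,"hand": -1},{"x": 0,"y": 0,"z": 0,"wx": 0,"wy": 0,"wz": 0,"hand": -1}])

```text
time: 6.13
tool_pos: [0.4888, -0.0804, 0.1009]
tool_rot: [0.0, 1.0, 0.0, 0.001]
contact_force: [0.1, -1.1, -1.4]
gripper_width: 0.418
grasp_force: 59.7
```

```bash
python3 - <<'E'
from h import *
go([.4895,-.0813,.058],-90); print(manip.state()["contact_force"])
s=grab_frame("side");t=grab_frame("top");cv2.imwrite("pics/s3.png",s)
a=cv2.resize(s[130:250,270:370],(500,600),interpolation=cv2.INTER_CUBIC)
b=cv2.resize(t[150:270,280:380],(300,360),interpolation=cv2.INTER_CUBIC)
cv2.imwrite("pics/c3.png",np.hstack([a,np.vstack([b,b[:240]])]))
print(proj("side",[.4895,-.0813,.058]),proj("side",[.4895,-.0813,.054]))
E
```

```text
shift [0.004 0.006 0.286] turn [ 0.001 -0.002  0.   ] tcp [ 0.4888 -0.0804  0.1009] t 6.13 j [-0.31 -0.14  2.03  0.    1.25  1.26]
[ 0.11667821 -1.08329802 -1.35368825]
[343.32574721 211.45600572] [343.28989328 212.64488441]
```

View pics/c3.png

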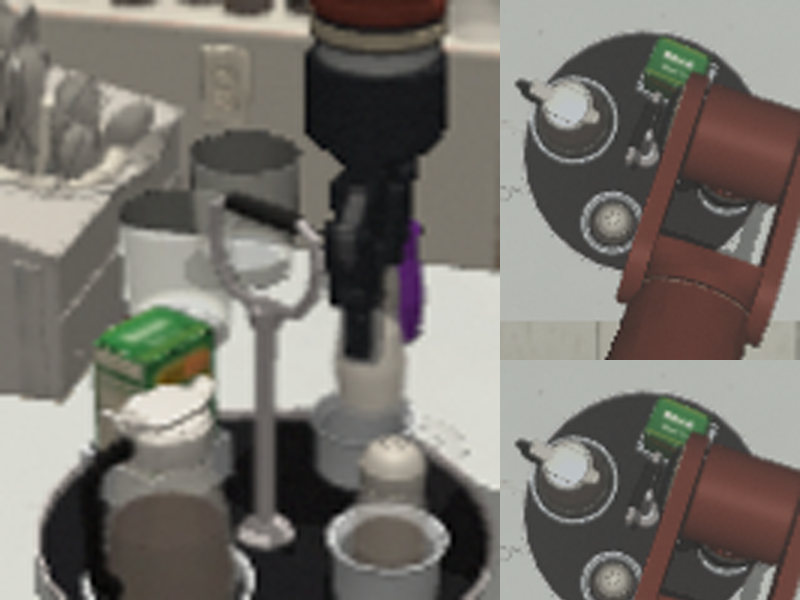

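The shaker hangs just above the cup: shaker columns about 337–350, cup rim about 332.5–352. It may be slightly right of centre, so I'll check the pixel rows.

```bash
python3 - <<'E'
from h import *
g=cv2.cvtColor(cv2.imread("pics/s3.png"),cv2.COLOR_BGR2GRAY);g0=cv2.cvtColor(cv2.imread("pics/side0.png"),cv2.COLOR_BGR2GRAY)
print("   ",np.arange(329,357))
for r in range(198,218,2): print(r,g[r,329:357])
print()
for r in range(206,224,2): print(r,g0[r,329:357])
s=manip.state()["tool_pos"]
for z in(.063,.085):
  for dx in(-.022,0,.022): print(z,dx,proj("side",[s[0]+dx,s[1],z]))
for dx in(-.0305,0,.0305): print("rim",dx,proj("side",[.4895+dx,-.0813,.054]))
E
```

```text
[329 330 331 332 333 334 335 336 337 338 339 340 341 342 343 344 345 346
 347 348 349 350 351 352 353 354 355 356]
198 [215 215 213 215 215 215 215 203 148  93  37  24  22  23  28  58  99 120
 148 141 130 106  94 146 206 213 214 214]
200 [216 217 217 217 217 217 213 193 137  90  23  23  22  24  35  69 100 122
 148 142 135 150 200 215 215 214 214 216]
202 [216 217 217 217 217 217 211 182 140 124 115 102 100  90  92  97 119 148
 147 143 137 142 182 215 215 214 214 214]
204 [216 215 216 216 215 216 214 189 133 121 129 136 142 146 147 147 148 146
 144 138 132 145 193 215 215 215 215 215]
206 [217 217 215 215 215 214 215 204 157 116 124 128 132 137 138 138 139 136
 134 131 129 151 198 216 214 216 215 216]
208 [216 217 216 216 215 215 205 166 151 114 120 126 130 132 134 136 136 135
 133 127 129 161 206 215 215 216 216 215]
210 [217 217 216 208 166 121 115 116 114 118 120 125 128 131 133 133 135 134
 131 126 122 124 153 198 215 216 215 216]
212 [113 114 115 122 105 111 109 100 103 108 114 120 119 122 123 124 123 120
 117 113 111 118 132 183 220 217 216 216]
214 [ 34  32  48  83 100  93  92 
[... 921 characters left out ...]
18 [ 30  29  29  36  67  90  97 102 110 135 145 163 153 134 133 137 161 139
 194 189 165 182 157 172 149 186 209 214]
220 [ 28  29  27  29  62  92  96 101 103 103 105 106 109 113 133 165 188 200
 207 213 209 202 199 192 170 118 110 130]
222 [ 30  26  16  27  64  93  99 102 104 107 108 109 113 127 141 152 162 172
 183 193 196 185 176 168 158 133  71  52]
0.063 -0.022 [351.11022237 211.23239168]
0.063 0 [343.5943276 210.1789924]
0.063 0.022 [336.14873833 209.13488256]
0.085 -0.022 [351.38856141 204.56052914]
0.085 0 [343.79634633 203.52869246]
0.085 0.022 [336.27592485 202.50641077]
rim -0.0305 [353.67391087 214.11666203]
rim 0 [343.28989328 212.64488441]
rim 0.0305 [333.03964379 211.19073321]
```

send_rows(rows=[{"x": 0.012,"y": 0,"z": 0.02,"wx": 0,"wy": 0,"wz": 0,"hand": -1},{"x": 0,"y": 0,"z": 0.02,"wx": 0,"wy": 0,"wz": 0,"hand": -1},{"x": 0,"y": 0,"z": 0.02,"wx": 0,"wy": 0,"wz": 0,"hand": -1},{"x": 0,"y": 0,"z": 0.02,"wx": 0,"wy": 0,"wz": 0,"hand": -1},{"x": 0,"y": 0,"z": 0.02,"wx": 0,"wy": 0,"wz": 0,"hand": -1},{"x": 0,"y": 0,"z": 0.02,"wx": 0,"wy": 0,"wz": 0,"hand": -1},{"x": 0,"y": 0,"z": 0.01,"wx": 0,"wy": 0,"wz": 0,"hand": -1},{"x": 0,"y": 0,"z": 0,"wx": 0,"wy": 0,"wz": 0,"hand": -1},{"x": 0,"y": 0,"z": 0,"wx": 0,"wy": 0,"wz": 0,"hand": -1},{"x": 0,"y": 0,"z": 0,"wx": 0,"wy": 0,"wz": 0,"hand": -1}])

```text
time: 7.07
tool_pos: [0.4901, -0.0802, 0.0806]
tool_rot: [0.0, 1.0, 0.0, 0.0]
contact_force: [0.2, 0.3, -1.0]
gripper_width: 0.418
grasp_force: 59.7
```

send_rows(rows=[{"x": 0,"y": 0,"z": 0.02,"wx": 0,"wy": 0,"wz": 0,"hand": -1},{"x": 0,"y": 0,"z": 0.02,"wx": 0,"wy": 0,"wz": 0,"hand": -1},{"x": 0,"y": 0,"z": 0.02,"wx": 0,"wy": 0,"wz": 0,"hand": -1},{"x": 0,"y": 0,"z": 0.02,"wx": 0,"wy": 0,"wz": 0,"hand": -1},{"x": 0,"y": 0,"z": 0.02,"wx": 0,"wy": 0,"wz": 0,"hand": -1},{"x": 0,"y": 0,"z": 0.02,"wx": 0,"wy": 0,"wz": 0,"hand": -1},{"x": 0,"y": 0,"z": 0.015,"wx": 0,"wy": 0,"wz": 0,"hand": -1},{"x": 0,"y": 0,"z": 0,"wx": 0,"wy": 0,"wz": 0,"hand": -1},{"x": 0,"y": 0,"z": 0,"wx": 0,"wy": 0,"wz": 0,"hand": -1},{"x": 0,"y": 0,"z": 0,"wx": 0,"wy": 0,"wz": 0,"hand": -1}])

```text
time: 7.9
tool_pos: [0.4901, -0.0802, 0.0603]
tool_rot: [0.0, 1.0, 0.0, 0.0]
contact_force: [-1.2, 0.4, -0.8]
gripper_width: 0.416
grasp_force: 59.7
```

send_rows(rows=[{"x": 0,"y": 0,"z": 0.01,"wx": 0,"wy": 0,"wz": 0,"hand": -1},{"x": 0,"y": 0,"z": 0,"wx": 0,"wy": 0,"wz": 0,"hand": -1},{"x": 0,"y": 0,"z": 0,"wx": 0,"wy": 0,"wz": 0,"hand": -0.1},{"x": 0,"y": 0,"z": 0,"wx": 0,"wy": 0,"wz": 0,"hand": 0},{"x": 0,"y": 0,"z": 0,"wx": 0,"wy": 0,"wz": 0,"hand": 0.1},{"x": 0,"y": 0,"z": 0,"wx": 0,"wy": 0,"wz": 0,"hand": 0.2},{"x": 0,"y": 0,"z": 0,"wx": 0,"wy": 0,"wz": 0,"hand": 0.3},{"x": 0,"y": 0,"z": 0,"wx": 0,"wy": 0,"wz": 0,"hand": 0.4},{"x": 0,"y": 0,"z": 0,"wx": 0,"wy": 0,"wz": 0,"hand": 0.5},{"x": 0,"y": 0,"z": 0,"wx": 0,"wy": 0,"wz": 0,"hand": 0.5}])

```text
time: 8.73
tool_pos: [0.49, -0.0802, 0.0587]
tool_rot: [0.0, 1.0, 0.0, 0.0]
contact_force: [-1.2, 0.2, 0.2]
gripper_width: 0.747
grasp_force: 0.0
```

send_rows(rows=[{"x": 0,"y": 0,"z": -0.03,"wx": 0,"wy": 0,"wz": 0,"hand": 0.5},{"x": 0,"y": 0,"z": -0.06,"wx": 0,"wy": 0,"wz": 0,"hand": 0.5},{"x": 0,"y": 0,"z": -0.12,"wx": 0,"wy": 0,"wz": 0,"hand": 0.5},{"x": 0,"y": 0,"z": -0.2,"wx": 0,"wy": 0,"wz": 0,"hand": 0.5},{"x": 0,"y": 0,"z": -0.2,"wx": 0,"wy": 0,"wz": 0,"hand": 0.5},{"x": 0,"y": 0,"z": -0.2,"wx": 0,"wy": 0,"wz": 0,"hand": 0.5},{"x": 0,"y": 0,"z": -0.2,"wx": 0,"wy": 0,"wz": 0,"hand": 0.5},{"x": 0,"y": 0,"z": -0.2,"wx": 0,"wy": 0,"wz": 0,"hand": 0.5},{"x": 0,"y": 0,"z": -0.2,"wx": 0,"wy": 0,"wz": 0,"hand": 0.5},{"x": 0,"y": 0,"z": -0.1,"wx": 0,"wy": 0,"wz": 0,"hand": 0.5}])

```text
time: 9.57
tool_pos: [0.4911, -0.0805, 0.2911]
tool_rot: [0.001, 1.0, 0.0, 0.004]
contact_force: [0.3, -0.6, 0.7]
gripper_width: 0.748
grasp_force: 0.0
```

```bash
python3 - <<'E'
from h import *
go([.526,.001,.27],-113.6)
s=grab_frame("side");t=grab_frame("top");cv2.imwrite("pics/s4.png",s);cv2.imwrite("pics/t4.png",t)
a=cv2.resize(s[150:270,270:370],(500,600),interpolation=cv2.INTER_CUBIC)
b=cv2.resize(t[150:270,280:380],(300,360),interpolation=cv2.INTER_CUBIC)
cv2.imwrite("pics/c4.png",np.hstack([a,np.vstack([b,b[:240]])]))
E
```

```text
shift [ 0.232 -0.544  0.141] turn [ 0.001 -0.01   0.525] tcp [ 0.4911 -0.0805  0.2911] t 9.57 j [-0.31 -0.29  1.83  0.    1.6   1.26]
```

View pics/c4.png

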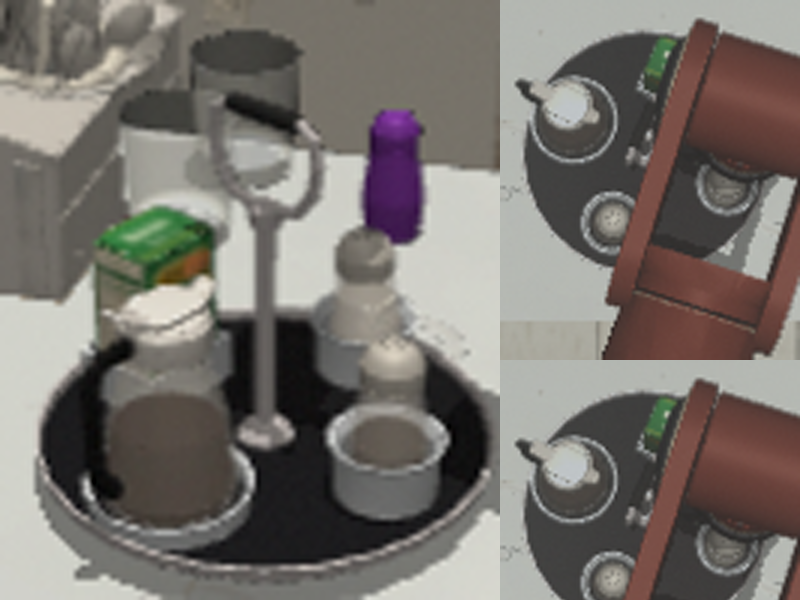

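The white shaker stands upright in the cup (side crop (365,290)), and nothing else is disturbed. The handle's grip bar runs from about (225,100) to (300,130) in the crop, which I'll use to refine its position and angle.

```bash
python3 - <<'E'
from h import *
s=cv2.imread("pics/s4.png");g=cv2.cvtColor(s,cv2.COLOR_BGR2GRAY)
m=((g<55)*255).astype(np.uint8);w=np.zeros_like(m);w[164:182,308:336]=m[164:182,308:336]
(c,sz,an)=cv2.minAreaRect(cv2.findNonZero(w));print(c,sz,an)
bp=cv2.boxPoints((c,sz,an))
e=sorted([(bp[i]+bp[(i+1)%4])/2 for i in range(4) if np.linalg.norm(bp[i]-bp[(i+1)%4])<8],key=lambda p:p[0])
E=[onz("side",p,.215) for p in e];print(E);d=E[1]-E[0];print("bar angle",np.degrees(np.arctan2(d[1],d[0])),np.linalg.norm(d),onz("side",c,.215))
t=cv2.imread("pics/top0.png");g=cv2.cvtColor(t,cv2.COLOR_BGR2GRAY)
print("top expected ends",[proj("top",[.526+k*.023*np.cos(np.radians(-23.6)),.001+k*.023*np.sin(np.radians(-23.6)),.215]).round(1) for k in(-1,1)])
print(np.arange(318,338))
for r in range(180,206): print(r,g[r,318:338])
go([.526,.001,.27],-113.6)
E
```

```text
(318.10003662109375, 170.70001220703125) (22.135942459106445, 3.7947328090667725) 18.434947967529297
[array([ 0.573936 , -0.0176386,  0.215    ]), array([0.51065556, 0.00887729, 0.215     ])]
bar angle 157.2652399111984 0.06861126668292583 [ 0.54166424 -0.00410823  0.215     ]
top expected ends [array([324. , 199.2]), array([330.8, 183.7])]
[318 319 320 321 322 323 324 325 326 327 328 329 330 331 332 333 334 335
 336 337]
180 [ 62  63  62  64  62  62  63  75  96 104 141 122  62  65  88  66  59  61
  62  64]
181 [ 63  62  62  63  62  63  62  64  61  75  94  94 133 127 135 117  63  59
  59  60]
182 [ 62  63  62  62  62  63  63  61  61  63  69  93  99 138 137  91  77  63
  64  60]
183 [ 62  61  62  61  62  61  62  63  61  62  62  65  82 134 134  76  92 143
 128  66]
184 [100  62  62  63  63  62  61  62  63  62  58  54  59  77  79  65  76  94
  98 134]
185 [110  62  62  63  62  63  62  62  62  61  53  55  55  56  59  55  64  67
  73  92]
186 [139  61  63  63  61  63  62  62  63  62  54  56  56  56  61  54  63  62
  63  68]
187 [166  62  62  63  63  62  62  61  62  55  54  55  55  53  58 
[... 979 characters left out ...]
 73 136 127  65  58  67  74  78 114 132 127  76  62  63
  62  63]
200 [ 62  63  61  63  77 142 132  94  79  70  74  83 151 133 127  84  62  63
  62  63]
201 [ 63  63  63  66 101 143 130  93  98  88  81 129 177 134 129  74  63  62
  62  63]
202 [ 63  62  63  75 142 139 104  93  98 153 174 167 143 133 128  68  63  62
  63  63]
203 [ 64  62  63  69 104 109  80  84  96 137 143 141 133 131  92  63  64  62
  63  63]
204 [ 63  63  64  68  89  86  63  70  92 132 134 133 127  92  66  62  63  63
  63  63]
205 [62 63 63 64 71 61 56 56 69 84 92 91 77 66 62 61 62 63 63 63]
shift [ 0.228 -0.545  0.138] turn [ 0.001 -0.011  0.525] tcp [ 0.4917 -0.0807  0.2906] t 9.67 j [-0.31 -0.29  1.83 -0.    1.59  1.26]
```

send_rows(rows=[{"x": 0.057,"y": -0.136,"z": 0,"wx": 0,"wy": 0,"wz": 0,"hand": 0.5},{"x": 0.057,"y": -0.136,"z": 0,"wx": 0,"wy": 0,"wz": 0,"hand": 0.5},{"x": 0.057,"y": -0.136,"z": 0,"wx": 0,"wy": 0,"wz": 0,"hand": 0.5},{"x": 0.057,"y": -0.136,"z": 0,"wx": 0,"wy": 0,"wz": 0,"hand": 0.5},{"x": 0,"y": 0,"z": 0,"wx": 0,"wy": 0,"wz": 0.105,"hand": 0.5},{"x": 0,"y": 0,"z": 0,"wx": 0,"wy": 0,"wz": 0.105,"hand": 0.5},{"x": 0,"y": 0,"z": 0,"wx": 0,"wy": 0,"wz": 0.105,"hand": 0.5},{"x": 0,"y": 0,"z": 0,"wx": 0,"wy": 0,"wz": 0.105,"hand": 0.5},{"x": 0,"y": 0,"z": 0,"wx": 0,"wy": 0,"wz": 0.105,"hand": 0.5},{"x": 0,"y": 0,"z": 0,"wx": 0,"wy": 0,"wz": 0,"hand": 0.5}])

```text
time: 10.5
tool_pos: [0.5234, 0.0016, 0.2836]
tool_rot: [0.0, 0.979, -0.205, -0.001]
contact_force: [-0.8, 0.3, 0.7]
gripper_width: 0.749
grasp_force: 0.0
```

```bash
python3 - <<'E'
from h import *
go([.526,.001,.196],-113.6)
E
```

```text
shift [ 0.019 -0.004  0.584] turn [ 0.001  0.003 -0.002] tcp [0.5234 0.0016 0.2836] t 10.5 j [-0.14 -0.22  1.78 -0.    1.58  1.84]
```

send_rows(rows=[{"x": 0.01,"y": -0.002,"z": 0.08,"wx": 0,"wy": 0,"wz": 0,"hand": 0.5},{"x": 0,"y": 0,"z": 0.08,"wx": 0,"wy": 0,"wz": 0,"hand": 0.5},{"x": 0,"y": 0,"z": 0.08,"wx": 0,"wy": 0,"wz": 0,"hand": 0.5},{"x": 0,"y": 0,"z": 0.08,"wx": 0,"wy": 0,"wz": 0,"hand": 0.5},{"x": 0,"y": 0,"z": 0.08,"wx": 0,"wy": 0,"wz": 0,"hand": 0.5},{"x": 0,"y": 0,"z": 0.08,"wx": 0,"wy": 0,"wz": 0,"hand": 0.5},{"x": 0,"y": 0,"z": 0.08,"wx": 0,"wy": 0,"wz": 0,"hand": 0.5},{"x": 0,"y": 0,"z": 0.02,"wx": 0,"wy": 0,"wz": 0,"hand": 0.5},{"x": 0,"y": 0,"z": 0,"wx": 0,"wy": 0,"wz": 0,"hand": 0.5},{"x": 0,"y": 0,"z": 0,"wx": 0,"wy": 0,"wz": 0,"hand": 0.4}])

```text
time: 11.33
tool_pos: [0.5258, 0.0011, 0.1982]
tool_rot: [-0.0, 0.979, -0.205, 0.0]
contact_force: [-1.4, 0.4, -0.0]
gripper_width: 0.7
grasp_force: 0.0
```

```bash
python3 - <<'E'
from h import *
go([.526,.001,.196],-113.6)
E
```

```text
shift [0.002 0.    0.015] turn [-0. -0. -0.] tcp [0.5258 0.0011 0.1982] t 11.33 j [-0.14 -0.16  1.88  0.    1.43  1.84]
```

send_rows(rows=[{"x": 0,"y": 0,"z": 0.012,"wx": 0,"wy": 0,"wz": 0,"hand": 0.2},{"x": 0,"y": 0,"z": 0,"wx": 0,"wy": 0,"wz": 0,"hand": 0},{"x": 0,"y": 0,"z": 0,"wx": 0,"wy": 0,"wz": 0,"hand": -0.2},{"x": 0,"y": 0,"z": 0,"wx": 0,"wy": 0,"wz": 0,"hand": -0.4},{"x": 0,"y": 0,"z": 0,"wx": 0,"wy": 0,"wz": 0,"hand": -0.5},{"x": 0,"y": 0,"z": 0,"wx": 0,"wy": 0,"wz": 0,"hand": -0.6},{"x": 0,"y": 0,"z": 0,"wx": 0,"wy": 0,"wz": 0,"hand": -0.65},{"x": 0,"y": 0,"z": 0,"wx": 0,"wy": 0,"wz": 0,"hand": -0.7},{"x": 0,"y": 0,"z": 0,"wx": 0,"wy": 0,"wz": 0,"hand": -0.75},{"x": 0,"y": 0,"z": 0,"wx": 0,"wy": 0,"wz": 0,"hand": -0.8}])

```text
time: 12.17
tool_pos: [0.5255, 0.0009, 0.1965]
tool_rot: [0.0, 0.979, -0.205, -0.0]
contact_force: [-0.1, -1.5, 0.4]
gripper_width: 0.109
grasp_force: 41.8
```

send_rows(rows=[{"x": 0,"y": 0,"z": 0,"wx": 0,"wy": 0,"wz": 0,"hand": -0.85},{"x": 0,"y": 0,"z": 0,"wx": 0,"wy": 0,"wz": 0,"hand": -0.9},{"x": 0,"y": 0,"z": 0,"wx": 0,"wy": 0,"wz": 0,"hand": -1},{"x": 0,"y": 0,"z": 0,"wx": 0,"wy": 0,"wz": 0,"hand": -1},{"x": 0,"y": 0,"z": 0,"wx": 0,"wy": 0,"wz": 0,"hand": -1},{"x": 0,"y": 0,"z": 0,"wx": 0,"wy": 0,"wz": 0,"hand": -1},{"x": 0,"y": 0,"z": 0,"wx": 0,"wy": 0,"wz": 0,"hand": -1},{"x": 0,"y": 0,"z": 0,"wx": 0,"wy": 0,"wz": 0,"hand": -1},{"x": 0,"y": 0,"z": 0,"wx": 0,"wy": 0,"wz": 0,"hand": -1},{"x": 0,"y": 0,"z": 0,"wx": 0,"wy": 0,"wz": 0,"hand": -1}])

```text
time: 13.0
tool_pos: [0.5255, 0.0009, 0.1965]
tool_rot: [0.0, 0.979, -0.205, -0.0]
contact_force: [-3.1, -2.5, 3.6]
gripper_width: 0.108
grasp_force: 58.6
```

```bash
python3 - <<'E'
from h import *
go([.526,.001,.1963],0)
s=manip.state();print(s["ft_torque"],s["contact_force"])
E
```

```text
shift [ 0.003 -0.002  0.001] turn [ 0.000e+00  1.000e-03 -2.525e+00] tcp [0.5255 0.0009 0.1965] t 13.0 j [-0.14 -0.16  1.88 -0.    1.43  1.84]
[-0.57301943  0.52191302  0.00333834] [-3.06069798 -2.52463293  3.6451642 ]
```

send_rows(rows=[{"x": 0,"y": 0,"z": 0,"wx": 0,"wy": 0,"wz": -0.01,"hand": -1},{"x": 0,"y": 0,"z": 0,"wx": 0,"wy": 0,"wz": -0.02,"hand": -1},{"x": 0,"y": 0,"z": 0,"wx": 0,"wy": 0,"wz": -0.03,"hand": -1},{"x": 0,"y": 0,"z": 0,"wx": 0,"wy": 0,"wz": -0.04,"hand": -1},{"x": 0,"y": 0,"z": 0,"wx": 0,"wy": 0,"wz": -0.05,"hand": -1},{"x": 0,"y": 0,"z": 0,"wx": 0,"wy": 0,"wz": -0.05,"hand": -1},{"x": 0,"y": 0,"z": 0,"wx": 0,"wy": 0,"wz": -0.05,"hand": -1},{"x": 0,"y": 0,"z": 0,"wx": 0,"wy": 0,"wz": -0.05,"hand": -1},{"x": 0,"y": 0,"z": 0,"wx": 0,"wy": 0,"wz": -0.05,"hand": -1},{"x": 0,"y": 0,"z": 0,"wx": 0,"wy": 0,"wz": -0.05,"hand": -1}])

```text
time: 13.83
tool_pos: [0.5254, 0.0004, 0.1965]
tool_rot: [0.001, 0.999, -0.048, -0.0]
contact_force: [-3.8, -4.8, 3.7]
gripper_width: 0.103
grasp_force: 58.8
```

send_rows(rows=[{"x": 0,"y": 0,"z": 0,"wx": 0,"wy": 0,"wz": -0.05,"hand": -1},{"x": 0,"y": 0,"z": 0,"wx": 0,"wy": 0,"wz": -0.05,"hand": -1},{"x": 0,"y": 0,"z": 0,"wx": 0,"wy": 0,"wz": -0.05,"hand": -1},{"x": 0,"y": 0,"z": 0,"wx": 0,"wy": 0,"wz": -0.05,"hand": -1},{"x": 0,"y": 0,"z": 0,"wx": 0,"wy": 0,"wz": -0.05,"hand": -1},{"x": 0,"y": 0,"z": 0,"wx": 0,"wy": 0,"wz": -0.05,"hand": -1},{"x": 0,"y": 0,"z": 0,"wx": 0,"wy": 0,"wz": -0.05,"hand": -1},{"x": 0,"y": 0,"z": 0,"wx": 0,"wy": 0,"wz": -0.05,"hand": -1},{"x": 0,"y": 0,"z": 0,"wx": 0,"wy": 0,"wz": -0.05,"hand": -1},{"x": 0,"y": 0,"z": 0,"wx": 0,"wy": 0,"wz": -0.05,"hand": -1}])

```text
time: 14.67
tool_pos: [0.5255, -0.0002, 0.1965]
tool_rot: [0.001, 0.989, 0.148, -0.0]
contact_force: [-3.4, -7.2, 3.4]
gripper_width: 0.108
grasp_force: 58.8
```

send_rows(rows=[{"x": 0,"y": 0,"z": 0,"wx": 0,"wy": 0,"wz": -0.05,"hand": -1},{"x": 0,"y": 0,"z": 0,"wx": 0,"wy": 0,"wz": -0.05,"hand": -1},{"x": 0,"y": 0,"z": 0,"wx": 0,"wy": 0,"wz": -0.05,"hand": -1},{"x": 0,"y": 0,"z": 0,"wx": 0,"wy": 0,"wz": -0.05,"hand": -1},{"x": 0,"y": 0,"z": 0,"wx": 0,"wy": 0,"wz": -0.05,"hand": -1},{"x": 0,"y": 0,"z": 0,"wx": 0,"wy": 0,"wz": -0.05,"hand": -1},{"x": 0,"y": 0,"z": 0,"wx": 0,"wy": 0,"wz": -0.05,"hand": -1},{"x": 0,"y": 0,"z": 0,"wx": 0,"wy": 0,"wz": -0.05,"hand": -1},{"x": 0,"y": 0,"z": 0,"wx": 0,"wy": 0,"wz": -0.05,"hand": -1},{"x": 0,"y": 0,"z": 0,"wx": 0,"wy": 0,"wz": -0.05,"hand": -1}])

```text
time: 15.5
tool_pos: [0.5258, -0.0007, 0.1965]
tool_rot: [0.002, 0.941, 0.338, -0.001]
contact_force: [-2.8, -8.9, 2.9]
gripper_width: 0.105
grasp_force: 58.7
```

send_rows(rows=[{"x": -0.004,"y": 0.005,"z": 0,"wx": 0,"wy": 0,"wz": -0.05,"hand": -1},{"x": -0.004,"y": 0.005,"z": 0,"wx": 0,"wy": 0,"wz": -0.05,"hand": -1},{"x": 0,"y": 0,"z": 0,"wx": 0,"wy": 0,"wz": -0.05,"hand": -1},{"x": 0,"y": 0,"z": 0,"wx": 0,"wy": 0,"wz": -0.05,"hand": -1},{"x": 0,"y": 0,"z": 0,"wx": 0,"wy": 0,"wz": -0.05,"hand": -1},{"x": 0,"y": 0,"z": 0,"wx": 0,"wy": 0,"wz": -0.05,"hand": -1},{"x": 0,"y": 0,"z": 0,"wx": 0,"wy": 0,"wz": -0.05,"hand": -1},{"x": 0,"y": 0,"z": 0,"wx": 0,"wy": 0,"wz": -0.05,"hand": -1},{"x": 0,"y": 0,"z": 0,"wx": 0,"wy": 0,"wz": -0.05,"hand": -1},{"x": 0,"y": 0,"z": 0,"wx": 0,"wy": 0,"wz": -0.05,"hand": -1}])

```text
time: 16.33
tool_pos: [0.5262, -0.0011, 0.1965]
tool_rot: [0.001, 0.857, 0.515, 0.001]
contact_force: [-1.5, -3.7, 2.5]
gripper_width: 0.102
grasp_force: 58.7
```

send_rows(rows=[{"x": 0,"y": 0,"z": 0,"wx": 0,"wy": 0,"wz": -0.05,"hand": -1},{"x": 0,"y": 0,"z": 0,"wx": 0,"wy": 0,"wz": -0.05,"hand": -1},{"x": 0,"y": 0,"z": 0,"wx": 0,"wy": 0,"wz": -0.05,"hand": -1},{"x": 0,"y": 0,"z": 0,"wx": 0,"wy": 0,"wz": -0.05,"hand": -1},{"x": 0,"y": 0,"z": 0,"wx": 0,"wy": 0,"wz": -0.05,"hand": -1},{"x": 0,"y": 0,"z": 0,"wx": 0,"wy": 0,"wz": -0.05,"hand": -1},{"x": 0,"y": 0,"z": 0,"wx": 0,"wy": 0,"wz": -0.04,"hand": -1},{"x": 0,"y": 0,"z": 0,"wx": 0,"wy": 0,"wz": -0.03,"hand": -1},{"x": 0,"y": 0,"z": 0,"wx": 0,"wy": 0,"wz": -0.02,"hand": -1},{"x": 0,"y": 0,"z": 0,"wx": 0,"wy": 0,"wz": -0.01,"hand": -1}])

```text
time: 17.17
tool_pos: [0.5267, -0.0012, 0.1965]
tool_rot: [0.001, 0.766, 0.642, 0.001]
contact_force: [2.2, -4.7, 0.1]
gripper_width: 0.106
grasp_force: 58.6
```

```bash
python3 - <<'E'
from h import *
go([.526,.0,.1963],0)
s=manip.state();print(s["ft_torque"],s["contact_force"])
E
```

```text
shift [ 0.007 -0.006  0.002] turn [ 0.004  0.001 -0.224] tcp [ 0.5267 -0.0012  0.1965] t 17.17 j [-0.14 -0.16  1.88 -0.    1.42  0.03]
[-0.71689369 -0.37215778 -0.06898351] [ 2.23268962 -4.65009373  0.13718187]
```

send_rows(rows=[{"x": 0,"y": 0,"z": 0,"wx": 0,"wy": 0,"wz": -0.02,"hand": -1},{"x": 0,"y": 0,"z": 0,"wx": 0,"wy": 0,"wz": -0.03,"hand": -1},{"x": 0,"y": 0,"z": 0,"wx": 0,"wy": 0,"wz": -0.04,"hand": -1},{"x": 0,"y": 0,"z": 0,"wx": 0,"wy": 0,"wz": -0.04,"hand": -1},{"x": 0,"y": 0,"z": 0,"wx": 0,"wy": 0,"wz": -0.04,"hand": -1},{"x": 0,"y": 0,"z": 0,"wx": 0,"wy": 0,"wz": -0.03,"hand": -1},{"x": 0,"y": 0,"z": 0,"wx": 0,"wy": 0,"wz": -0.015,"hand": -1},{"x": 0,"y": 0,"z": 0,"wx": 0,"wy": 0,"wz": -0.005,"hand": -1},{"x": 0,"y": 0,"z": 0,"wx": 0,"wy": 0,"wz": 0,"hand": -1},{"x": 0,"y": 0,"z": 0,"wx": 0,"wy": 0,"wz": 0,"hand": -1}])

```text
time: 18.0
tool_pos: [0.5269, -0.0013, 0.1965]
tool_rot: [0.002, 0.708, 0.706, 0.001]
contact_force: [4.1, -5.5, -0.5]
gripper_width: 0.102
grasp_force: 58.5
```

```bash
python3 - <<'E'
from h import *
go([.526,.0,.1963],0)
s=manip.state();print(s["ft_torque"],s["contact_force"])
s=grab_frame("side");t=grab_frame("top");cv2.imwrite("pics/s5.png",s);cv2.imwrite("pics/t5.png",t)
a=cv2.resize(s[170:270,270:370],(400,400),interpolation=cv2.INTER_CUBIC)
b=cv2.resize(t[150:250,275:375],(400,400),interpolation=cv2.INTER_CUBIC)
cv2.imwrite("pics/c5.png",np.hstack([a,b]))
C=np.array([.526,.001])
print("expect top: syr",proj("top",[C[0]-.08,C[1],.034]),"salt",proj("top",[C[0]+.09,C[1],.054]),"pep",proj("top",[C[0],C[1]-.082,.054]))
print("expect side: syr",proj("side",[C[0]-.08,C[1],.034]),"salt",proj("side",[C[0]+.09,C[1],.054]),"pep",proj("side",[C[0],C[1]-.082,.054]))
E
```

```text
shift [ 0.008 -0.006  0.002] turn [ 0.005  0.001 -0.005] tcp [ 0.5269 -0.0013  0.1965] t 18.0 j [-0.14 -0.16  1.88 -0.    1.42 -0.14]
[-0.74586641 -0.54066724  0.04827965] [ 4.08588779 -5.46011339 -0.510541  ]
expect top: syr [328.05561201 225.88684274] salt [328.0472746  169.55936503] pep [355.22649877 198.91761625]
expect side: syr [352.03450261 236.41866792] salt [292.3356768 221.0912157] pep [331.01322847 210.95785418]
```

View pics/c5.png

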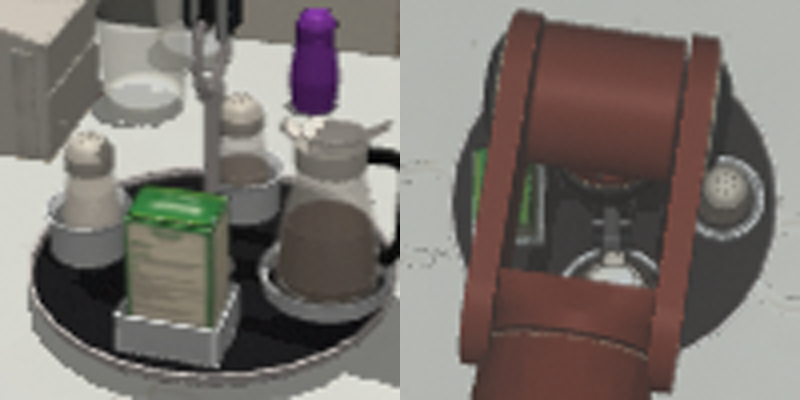

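The jug is now at the front, the salt shaker sits upright at the back, and tea and pepper are at the sides. I'll check the angle precisely from the pepper ring and the tea bin's edge.

```bash
python3 - <<'E'
from h import *
t=cv2.imread("pics/t5.png");g=cv2.cvtColor(t,cv2.COLOR_BGR2GRAY).astype(np.float32)
c=np.array([355.2,199.]);P=[]
for a in np.radians(range(-75,100,5)):
    r=np.arange(7,14,.1);p=(c+np.outer(r,[np.cos(a),np.sin(a)])).astype(np.float32)
    v=cv2.GaussianBlur(cv2.remap(g,p[:,:1],p[:,1:],cv2.INTER_LINEAR),(1,9),1).ravel();P.append(onz("top",p[np.argmin(np.gradient(v))],.054)[:2])
P=np.array(P)
for _ in range(3):
    A=np.c_[2*P,np.ones(len(P))];x=np.linalg.lstsq(A,(P**2).sum(1),rcond=None)[0];rr=np.sqrt(x[2]+x[:2]@x[:2]);P=P[abs(np.hypot(*(P-x[:2]).T)-rr)<.003]
print("pepper",x[:2],rr,len(P),"angle err",np.degrees(np.arctan2(x[0]-.526,.001-x[1])))
print(np.arange(300,315))
for r in range(188,213): print(r,g[r,300:315].astype(int))
E
```

```text
pepper [ 0.52592668 -0.08071428] 0.031698199715419935 35 angle err -0.05140778145222353
[300 301 302 303 304 305 306 307 308 309 310 311 312 313 314]
188 [85 85 86 87 55 53 56 60 61 62 63 63 61 62 62]
189 [85 85 85 83 54 53 55 59 58 58 59 60 60 61 60]
190 [85 84 85 83 52 54 53 56 57 56 55 57 57 58 57]
191 [85 85 85 82 53 53 52 64 65 88 87 61 52 53 52]
192 [ 86  85  84  71  54  53  61  65  63  83 107  67  50  52  53]
193 [ 85  86  85  61  53  54  63  74  65  83 109  67  51  52  59]
194 [ 85  85  88  55  53  56  75  93  65  85 109  78  51  52  53]
195 [ 85  85  84  52  54  57  86  74  64  84 111  77  52  52  52]
196 [ 86  84  83  51  54  58  89  87  63  84 121  78  51  50  52]
197 [ 85  85  82  52  53  59 101  89  63  84 123  69  51  51  51]
198 [ 86  84  70  54  53  65 100  67  62  83 122  54  51  51  52]
199 [ 85  82  63  53  53  65 100  78  63  83 122  52  51  50  50]
200 [ 85  86  57  53  55  73 102  67  63  83 123  54  50  51  52]
201 [ 84  84  55  51  58  84 100  61  62  82 121  52  52  51  52]
202 [ 85  84  53  54  56  85 100  61  65  93 121  54  51  52  60]
203 [ 86  80  52  53  59  96  99  61  63  94 122  54  51  52  61]
204 [ 84  73  52  54  63  98 100  62  64  96 123  52  52  51  60]
205 [ 82  63  52  54  64  92  93  68  64  95 123  52  52  52  60]
206 [ 87  57  52  54  63  75  75  67  66  96 133  60  53  60  61]
207 [ 84  57  53  55  73  80  78  73  70  94 120  62  52  61  60]
208 [ 85  52  52  54  74  80  77  74  75  93 114  61  52  61  61]
209 [ 81  53  53  59  99 102 112  98  85 103 112  61  51  60  61]
210 [ 74  54  54  65 118 117 119  92  90  91  93  61  51  60  61]
211 [64 53 52 57 74 75 74 66 66 67 65 55 50 62 61]
212 [59 52 54 57 62 62 61 60 51 53 52 51 51 62 61]
```

The angle is within about 1° by both checks, and the grip is holding with small forces, so I'm handing in.

```bash
python3 -c "
from plant import job_done
print(job_done())"
```

```text
the job is handed in; nothing more can be done
None
```

The salt shaker stands upright in its cup, and the syrup jug is at the front to within about 1°. The gripper is still holding the handle, and I handed the job in at about 18 s; no verdict was shown.

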